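Make up the reagent kit and the pipetting kit

ROBOT

A 7-joint arm with a two-finger parallel gripper is mounted at the origin on a cart in front of the work surface, level with it; the furniture and walls round the work are solid. World frame = base frame: x ahead of the robot, y to its left, z up, the work surface at z = 0. Lengths are in mm, angles in rad, forces in N, time in s.
With the tool pointing down it reaches from about 400 to 850 mm from the base axis. Payload 4.5 kg.
Tool frame: the origin (TCP) lies midway between the tips of the shut fingers; the grasp point (between the pads) lies 19 mm behind it; z points along the fingers, y is the line along which they close (so a half turn about z gives the same grasp; the last joint's range is limited). The gripper opens to 88 mm and grips with 3 to 60 N. Pads are 18 mm wide; open, the fingers measure 123 mm over their backs; the gripper's body (75 mm by 187 mm) begins 45 mm behind the grasp point.
Start: joints at [-1.103, 0.689, -0.195, 1.565, 0.157, 0.902, -0.215], TCP at [262.685, 567.142, 238.743] pointing down, gripper open.
Joint ranges: [-3.01, 3.01], [-0.46, 2.08], [-1.47, 1.51], [0.13, 2.56], [-1, 4.14], [0.04, 2.09], [-2.66, 2.66]. Speed limits (rad/s): [2.57, 2.57, 3.14, 3.14, 3.14, 3.14, 3.14].

INTERFACE

Orientations are given as a rotation vector (axis times angle).
In Python, from plant import * gives the robot as it stands.
- The arm moves only by the shell command python3 -m crank 'ROWS' [FORCE]. ROWS is JSON, a list of rows, each a list of 3 entries, a list of its own where there are three numbers: the shift along the tool's x, y, z in mm, then the turn, a rotation vector about the tool's x, y, z in degrees, then the opening, from -1 (shut) to 1 (fully open). In form: [[[tx, ty, tz], [wx, wy, wz], claw], ...]. A call has 1 to 10 rows; each row is the pose to reach, as a shift and turn from the pose commanded when the call began, along the tool's axes at that moment; what a row does not reach only later rows make up. A row lasts 1/10 s, in which the tool goes at most 50 mm and 8.59 degrees, less where a joint would pass 70% of its speed; a pose out of reach is approached as far as the arm can. A call with a gripper value outside its range is refused whole. The fingers move at their own pace and stop on an object; FORCE is the grip in N (left out, the last holds). Time passes only in rows, so rows that repeat a pose let the fingers close. It gives the time, the measured TCP pose, the force, the opening and the grip force at its end, in the units of the state.
- get_obs(): the state, without advancing time (a new reading comes with each control period).
- get_image(name): name is "scene" or "side" or "wrist"; returns (picture, depth): 420x560x3 uint8, red, green, blue; 420x560 float32, mm along the optical axis (not along the pixel's ray), 0 where there is no reading.
- camera_model(name): a dict with "mtx" (3x3 intrinsics, pixels), "pose" (4x4, takes a point from camera to world coordinates). Camera axes: x right, y up, looking along -z (the intrinsics and any distortion apply to the point x, -y, -z); pixel columns grow to the right and rows downward; lengths in mm; the calibration is good to about 2 mm. A picture is of the moment at which its call begins: read the wrist's pose just before it. camera_model takes no time and is no camera call; for the wrist camera it gives the pose at the moment of the call.
- sign_off(): hands the job in; it is judged then, once.
The state is a dict: "clock": time; "joints": joint angles; "qvel": joint speeds; "joint_efforts": joint torques, N m; "position": TCP position; "orientation": TCP orientation; "ft_force": force on the tool from outside, world axes, zero at the start; "ft_torque": the same for the moment, N m; "opening": finger opening in mm; "finger_force": force on a finger pad.
Only numpy, scipy, OpenCV 4.12 (cv2) and the standard library are available. Lean on these libraries where they do the work, as an engineer would, in place of code of your own. Each camera call takes 0.05 s, during which the arm holds its last target. There are 200 camera calls.

TASK

Make up two kits from the stock on the bench: the blue tray gets the labelled brown powder bottle and the black-capped vial, the yellow tray gets the red pipette bulb, the white-capped vial and the rubber stopper. The bottle and the bulb stand in the wide bay of their tray, each vial and the stopper alone in a small bay (either of the two), all upright on the bay floor and the stopper narrow end down as it was. Do not tip anything over, and leave the amber bottle with the flared black stopper where it is.

Things in the scene. Friction and masses are not known exactly. Their poses are not given: they have to be found in the camera images.
- blue_tray: shallow blue plastic kit tray, fixed, outside 84 (x) by 172 mm (y), plus a 4 mm rim. Origin: centre of underside, z up. Floor 4 mm, rim and dividers 16 mm above the bench, walls 3 mm. Three bays in a row, each 78 mm long in x, centred on x = 0: small bays at y = -61 and y = -14 mm (each 44 mm wide in y), wide bay at y = +47 mm (72 mm wide). Bay floors lined dark.
- yellow_tray: shallow yellow plastic kit tray, fixed, outside 84 (x) by 172 mm (y), plus a 4 mm rim. Origin: centre of underside, z up. Floor 4 mm, rim and dividers 16 mm above the bench, walls 3 mm. Three bays in a row, each 78 mm long in x, centred on x = 0: small bays at y = -61 and y = -14 mm (each 44 mm wide in y), wide bay at y = +47 mm (72 mm wide). Bay floors lined dark.
- powder_bottle: dark brown powder bottle with a ribbed dark screw cap and a white paper label, round, 52 mm across, 100 mm tall, about 0.14 kg, standing. Origin: centre of its underside, z up along its axis. Grip it round the body (its straight part is up to about 60 mm above the underside).
- black_vial: small clear glass vial with a black screw cap, 17 mm across, 52 mm tall (the cap is the top 12 mm, 16 mm across), about 20 g, standing. Origin: centre of its underside, z up along its axis.
- red_bulb: red rubber pipette bulb, behaves as rigid: a round bulb standing on a flat foot with a thin neck pointing up, 47 mm across from 20 to 34 mm above its foot (its widest), narrowing above and below, foot 32 mm across, 64 mm tall, about 40 g. Origin: centre of its foot, z up along its axis.
- white_vial: small clear glass vial with a white screw cap, 17 mm across, 52 mm tall (the cap is the top 12 mm, 16 mm across), about 20 g, standing. Origin: centre of its underside, z up along its axis.
- stopper: brick-red rubber stopper, a plain cone standing on its narrow end: 20 mm across at the foot, 27 mm across at the top, 26 mm tall, about 20 g. Origin: centre of its underside, z up along its axis.
- amber_bottle: BYSTANDER, stays where it is: see-through amber glass bottle with a flared black stopper and no label, round, 53 mm across, 112 mm tall, loose, standing among the stock. Origin: centre of its underside, z up along its axis.
There are look-alikes about, which are no part of the job. What is shaped like the black_vial but pink or purple is not meant.

How it is judged:
By the outcome, as a careful person would: the job done as asked, in the order asked, and still so for the second after the job is handed in, with the robot touching nothing.
It also fails if it takes over 118 s, if anything falls off the work surface, if the arm or the gripper's body presses on something with over 40 N, if the wrist force passes 120 N, or if a joint passes its speed limit or range.

## Working session

There is one attempt and no reset: what is moved stays moved. The work goes in short steps, Python scripts to look and compute and a shell command to move; the robot and the scene stay as the last step left them, time stands still between calls to the robot, and variables do not carry over. Pictures are saved under pics/ and viewed, at most 14 in all, crops included, and the job is handed in when it is done.

```bash
ls; mkdir -p pics; cat > h.py <<'E'
from plant import *
import numpy as np, cv2
from scipy.spatial.transform import Rotation as R
def grab(n):
    cm=camera_model(n); p,d=get_image(n); return p,d,cm
def save(p,f): cv2.imwrite('pics/'+f,cv2.cvtColor(p,cv2.COLOR_RGB2BGR))
def ray(cm,u,v):
    K=np.array(cm['mtx']);T=np.array(cm['pose'])
    x=np.linalg.inv(K)@[u,v,1]; d=T[:3,:3]@[x[0],-x[1],-1]; return T[:3,3],d
def plane(cm,u,v,z):
    o,d=ray(cm,u,v); return o+d*(z-o[2])/d[2]
def cloud(d,cm):
    K=np.array(cm['mtx']);T=np.array(cm['pose']); h,w=d.shape
    u,v=np.meshgrid(np.arange(w),np.arange(h))
    c=np.stack([(u-K[0,2])/K[0,0]*d,-(v-K[1,2])/K[1,1]*d,-d],-1)
    return c@T[:3,:3].T+T[:3,3]
E
python3 - <<'E'
from h import *
o=get_obs();print(o)
for n in ['scene','side','wrist']:
    p,d,cm=grab(n);save(p,n+'0.png');np.savez(''+n+'0.npz',p=p,d=d,K=cm['mtx'],T=cm['pose']);print(n,cm)
print(R.from_rotvec(o['orientation']).as_matrix())
E
```

```text
pics
{'clock': 0.0, 'joints': array([-1.10320067,  0.68997266, -0.19452083,  1.56634684,  0.15733327,
        0.90251417, -0.21509137]), 'qvel': array([ 9.30499022e-04,  1.07133324e-03,  1.07536071e-03, -7.26376817e-04,
       -1.47624282e-03,  9.07768315e-05, -1.55816237e-03]), 'joint_efforts': array([ 4.91746014e-04, -5.27564156e+01, -1.26620583e+00, -1.53433979e+01,
       -5.24853403e-02,  6.46597429e-03,  1.71063621e-04]), 'position': array([262.48106984, 566.50810666, 237.91654126]), 'orientation': array([-6.75839456e-01, -3.06778875e+00,  2.87346539e-03]), 'ft_force': array([-0.53622053, -0.0362823 , -0.55483337]), 'ft_torque': array([-0.02520691, -0.00054182, -0.05019543]), 'finger_force': 0.0, 'opening': 88.1008742745049}
scene {'mtx': array([[530.74996912,   0.        , 286.22441375],
       [  0.        , 530.74996912, 217.69768947],
       [  0.        ,   0.        ,   1.        ]]), 'pose': array([[ 4.59095957e-01,  5.56619521e-01, -6.92391227e-01,
        -4.97038497e+02],
       [-8.88371386e-01,  2.92216107e-01, -3.54127135e-01,
        -5.16052781e+02],
       [ 5.2
[... 650 characters left out ...]
         1.00000000e+00]])}
wrist {'mtx': array([[356.19613031,   0.        , 282.33000448],
       [  0.        , 356.19613031, 211.24418036],
       [  0.        ,   0.        ,   1.        ]]), 'pose': array([[ 4.20135250e-01, -8.77807301e-01, -2.30088492e-01,
         2.02297498e+02],
       [ 9.07458133e-01,  4.05713954e-01,  1.09160083e-01,
         5.93843037e+02],
       [-2.47140615e-03, -2.54657672e-01,  9.67028108e-01,
         3.83402667e+02],
       [ 0.00000000e+00,  0.00000000e+00,  0.00000000e+00,
         1.00000000e+00]])}
[[-9.07427096e-01  4.20209080e-01 -6.28201826e-04]
 [ 4.20209519e-01  9.07425451e-01 -1.73491813e-03]
 [-1.58982023e-04 -1.83828810e-03 -9.99998298e-01]]
```

View pics/scene0.png

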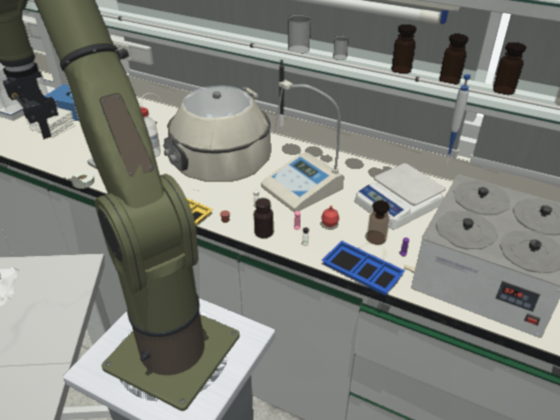

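View pics/side0.png

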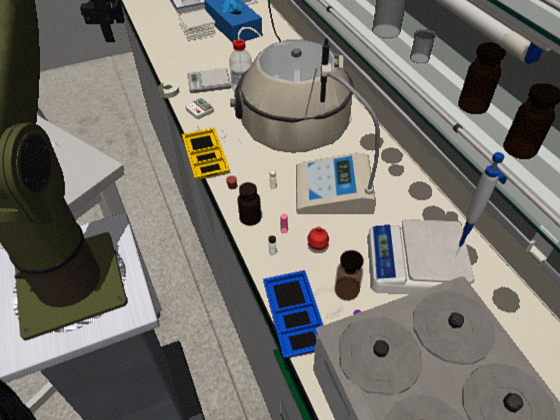

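The side view shows the yellow tray at (205,153), the stopper at (232,182), the white vial at (273,180), the powder bottle at (249,205) and the pink decoy at (284,223). It also shows the black vial at (272,245), the bulb at (318,238), the amber bottle at (349,275) and the blue tray at (290,312). The scene view agrees.

```bash
cat > m.py <<'E'
from h import *
def load(n):
    z=np.load(n+'0.npz');return z['p'],z['d'],dict(mtx=z['K'],pose=z['T'])
for n,seeds in [('side',dict(stopper=(232,182),white=(273,180),powder=(249,205),pink=(284,223),black=(272,245),bulb=(318,238),amber=(349,275))),
          ('scene',dict(stopper=(225,216),white=(256,199),powder=(263,218),pink=(297,220),black=(306,237),bulb=(330,217),amber=(378,222)))]:
    p,d,cm=load(n);C=cloud(d,cm)
    hsv=cv2.cvtColor(p,cv2.COLOR_RGB2HSV)
    up=((C[...,2]>6)&(C[...,2]<125)&(d>0)).astype(np.uint8)
    k,lab=cv2.connectedComponents(up,connectivity=4)
    for s,(u,v) in seeds.items():
        l=lab[v,u]; w=C[lab==l] if l else np.zeros((1,3))
        zt=w[:,2].max(); t=w[w[:,2]>zt-8]
        print(n,s,l,len(w),'top',zt.round(1),'top mean',t.mean(0).round(1),'min',w.min(0).round(0),'max',w.max(0).round(0))
    for c,(a,b) in dict(blue=(105,125),yellow=(20,32)).items():
        m=(hsv[...,0]>=a)&(hsv[...,0]<=b)&(hsv[...,1]>150)&(hsv[...,2]>80)&(C[...,2]>9)&(C[...,2]<25)&(C[...,0]<560)
        k2,l2,st,_=cv2.connectedComponentsWithStats(m.astype(np.uint8))
        i=1+st[1:,4].argmax(); w=C[l2==i]
        print(n,c,len(w),cv2.minAreaRect(w[:,:2].astype(np.float32)),'z',np.median(w[:,2]).round(1))
E
python3 m.py
```

```text
side stopper 193 111 top 29.9 top mean [412.9 131.   26.4] min [401. 117.   6.] max [426. 146.  30.]
side white 190 105 top 54.0 top mean [506.3  88.3  50.7] min [499.  80.   7.] max [514.  98.  54.]
side powder 194 827 top 103.9 top mean [417.2  15.6 100.5] min [392. -12.   7.] max [443.  37. 104.]
side pink 210 133 top 54.2 top mean [475.  -52.8  50.9] min [466. -63.   6.] max [484. -45.  54.]
side black 222 129 top 56.4 top mean [426.3 -99.9  52. ] min [ 418. -110.    6.] max [433. -88.  56.]
side bulb 218 396 top 66.6 top mean [ 526.5 -123.3   62.8] min [ 502. -148.   10.] max [ 550. -101.   67.]
side amber 225 1159 top 115.9 top mean [ 528.8 -253.8  111.8] min [ 503. -280.    6.] max [ 553. -230.  116.]
side blue 953 ((407.0118408203125, -261.63006591796875), (179.8310089111328, 90.7688217163086), 80.13492584228516) z 16.1
side yellow 578 ((387.4656982421875, 271.5121765136719), (182.5735321044922, 91.69242095947266), 84.535888671875) z 15.3
scene stopper 96 93 top 31.6 top mean [409.8 131.6  26.7] min [397. 119.   7.] max [425. 146.  32.]
scene white 91 750 top 105.8 top mean [415.1  16.5 100.5] min [388. -11.   7.] max [511.  97. 106.]
scene powder 91 750 top 105.8 top mean [415.1  16.5 100.5] min [388. -11.   7.] max [511.  97. 106.]
scene pink 67 3127 top 124.6 top mean [681.3 -69.2 120.4] min [464. -96.   6.] max [743. 120. 125.]
scene black 110 105 top 56.3 top mean [423.2 -99.7  51.1] min [ 415. -108.    7.] max [433. -90.  56.]
scene bulb 94 289 top 68.4 top mean [ 524.2 -124.    64.1] min [ 500. -147.    8.] max [ 545. -101.   68.]
scene amber 25 11050 top 125.0 top mean [ 872.6 -337.3  120.8] min [ 499. -653.    6.] max [910.   3. 125.]
scene blue 550 ((403.753173828125, -260.96478271484375), (177.65664672851562, 92.92736053466797), 80.36105346679688) z 14.7
scene yellow 43 ((395.5965270996094, 191.55601501464844), (77.66140747070312, 31.23345184326172), 28.310657501220703) z 13.8
```

```bash
cat >> h.py <<'E'
def go(x,y,z,ang):
    "print tool-frame shift/turn to a TCP target; ang = world angle of closing axis, deg"
    o=get_obs();M=R.from_rotvec(o['orientation']).as_matrix()
    best=None
    for a in (ang,ang+180):
        a=np.radians(a);ty=np.array([np.cos(a),np.sin(a),0]);tz=np.array([0,0,-1.]);tx=np.cross(ty,tz)
        w=np.degrees(R.from_matrix(M.T@np.stack([tx,ty,tz],1)).as_rotvec())
        q=o['joints'][6]+np.radians(w[2])
        print('shift',(M.T@(np.array([x,y,z])-o['position'])).round(1),'turn',w.round(1),'q7now',o['joints'][6].round(2))
E
python3 - <<'E'
from h import *
for n in ('side','scene'):
    z=np.load(n+'0.npz');C=cloud(z['d'],dict(mtx=z['K'],pose=z['T']))
    W=C.reshape(-1,3); W=W[(W[:,2]>60)&(W[:,2]<400)&(W[:,0]>280)&(W[:,0]<660)&(abs(W[:,1])<500)]
    print(n)
    H,xe,ye=np.histogram2d(W[:,1],W[:,0],bins=[np.arange(-500,501,40),np.arange(280,661,40)])
    for i in range(len(H)-1,-1,-1):
        r=[]
        for j in range(H.shape[1]):
            s=W[(W[:,1]>=xe[i])&(W[:,1]<xe[i+1])&(W[:,0]>=ye[j])&(W[:,0]<ye[j+1]),2]
            r.append('%4d'%s.max() if len(s)>2 else '   .')
        print('%5d'%xe[i],' '.join(r))
go(417,16,140,90)
E
```

```text
side
  460    .    .    .    .    .    .    .  124  113
  420    .    .    .    .    .    .    .  126    .
  380    .    .    .    .    .    .  149  194  208
  340    .    .    .    .    .  122  181  208  212
  300    .    .    .    .    .  127  194  210  212
  260    .    .    .    .    .  127  192  212  212
  220    .    .    .    .    .    .  171  209  212
  180    .    .    .    .    .    .  144  185  207
  140    .    .    .    .    .    .    .  128  160
  100    .    .    .    .    .    .    .    .    .
   60    .    .    .    .    .    .    .  296  385
   20    .    .   99  103    .    .    .  336  331
  -20    .    .  103  103   69    .    .    .  334
  -60    .    .    .    .    .    .    .    .  322
 -100    .    .    .    .    .    .    .    .    .
 -140    .    .    .    .    .    .   66    .    .
 -180    .    .    .    .    .    .    .    .    .
 -220    .    .    .    .    .    .    .    .    .
 -260    .    .    .    .    .  115  115    .    .
 -300    .    .    .    .    .  114  115    .   66
 -340    .    .    .    .    .    .    .    .   66
 -380    .    .    .    
[... 907 characters left out ...]
  .    .    .    .    .    .    .    .    .
 -140    .    .    .    .    .    .   68    .    .
 -180    .    .    .    .    .    .    .    .    .
 -220    .    .    .    .    .    .    .    .    .
 -260    .    .    .    .    .  114  113    .    .
 -300    .    .    .    .    .  113  113    .   67
 -340    .    .    .    .    .    .    .    .   65
 -380    .    .    .    .    .    .    .    .    .
 -420    .    .  171  175  177  176  175  176  177
 -460    .    .  175  177  197  176  177  195  177
 -500    .    .  176  177  198  176  177  198  176
shift [-371.6 -434.6   98.7] turn [ -0.1  -0.  -24.9] q7now -0.22
shift [-371.6 -434.6   98.7] turn [-0.000e+00  1.000e-01  1.551e+02] q7now -0.22
```

```bash
python3 - <<'E'
from h import *
for n in ('side','scene'):
    z=np.load(n+'0.npz');W=cloud(z['d'],dict(mtx=z['K'],pose=z['T'])).reshape(-1,3)
    for y0,y1 in ((150,180),(180,210),(210,260),(260,300),(300,340),(340,380)):
        s=W[(W[:,2]>60)&(W[:,2]<130)&(W[:,1]>y0)&(W[:,1]<y1)&(W[:,0]>400)&(W[:,0]<700)];print(n,y0,np.sort(s[:,0])[:6].round(0))
go(425,-100,200,-35)
E
```

```text
side 150 [572. 575. 575. 578. 578. 580.]
side 180 [545. 546. 546. 547. 547. 548.]
side 210 [520. 520. 520. 520. 521. 521.]
side 260 [512. 512. 512. 512. 513. 513.]
side 300 [497. 497. 498. 498. 499. 499.]
side 340 [494. 494. 495. 495. 496. 496.]
scene 150 [576. 577. 577. 577. 577. 578.]
scene 180 [539. 544. 544. 544. 545. 545.]
scene 210 [513. 515. 516. 517. 518. 518.]
scene 260 [508. 508. 508. 508. 509. 509.]
scene 300 [497. 497. 498. 498. 498. 498.]
scene 340 [489. 491. 491. 492. 494. 494.]
shift [-427.6 -536.6   38.9] turn [-1.000e-01  1.000e-01  1.001e+02] q7now -0.22
shift [-427.6 -536.6   38.9] turn [ -0.1  -0.1 -79.9] q7now -0.22
```

```bash
python3 -m crank '[[[-428,-537,39],[0,0,100],1],[[-428,-537,39],[0,0,100],1],[[-428,-537,39],[0,0,100],1],[[-428,-537,39],[0,0,100],1],[[-428,-537,39],[0,0,100],1],[[-428,-537,39],[0,0,100],1],[[-428,-537,39],[0,0,100],1],[[-428,-537,39],[0,0,100],1],[[-428,-537,39],[0,0,100],1],[[-428,-537,39],[0,0,100],1]]' 15
python3 - <<'E'
from h import *
go(425,-100,200,-35)
E
```

```text
clock: 1.15
position: [381.2, 80.5, 210.4]
orientation: [2.591, 1.777, 0.001]
ft_force: [1.7, -0.5, 0.6]
opening: 88.2
finger_force: 0.0
shift [-152.6  105.9   10.4] turn [ 0.  -0.  13.9] q7now -0.52
shift [-152.6  105.9   10.4] turn [   0.     0.  -166.1] q7now -0.52
```

```bash
python3 -m crank '[[[-153,106,10],[0,0,14],0.2],[[-153,106,10],[0,0,14],0.2],[[-153,106,10],[0,0,14],0.2],[[-153,106,10],[0,0,14],0.2],[[-153,106,10],[0,0,14],0.2],[[-153,106,10],[0,0,14],0.2],[[-153,106,10],[0,0,14],0.2]]'
python3 - <<'E'
from h import *
o=get_obs();p,d,cm=grab('wrist');save(p,'w1.png');np.savez('w10.npz',p=p,d=d,K=cm['mtx'],T=cm['pose'])
print(o['position'],o['joints'][6])
E
```

```text
clock: 1.85
position: [425.3, -97.1, 200.2]
orientation: [-2.781, -1.458, 0.0]
ft_force: [-0.0, 0.9, 0.8]
opening: 53.2
finger_force: 0.0
[425.331757   -97.08716147 200.22374476] -0.30807783271932926
```

View pics/w1.png

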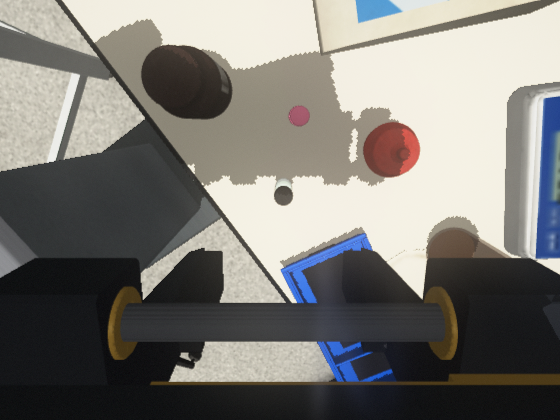

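The wrist view shows the black cap at (284,195), the pink decoy at (299,116), the bulb at (391,150), the powder bottle at about (185,80), and the blue tray corner at (285,268).

```bash
python3 - <<'E'
from h import *
z=np.load('w10.npz');p,d=z['p'],z['d'];cm=dict(mtx=z['K'],pose=z['T'])
C=cloud(d,cm)
print('ray black',plane(cm,284,196,52).round(1),'bulb',plane(cm,403,152,64).round(1))
up=((C[...,2]>6)&(C[...,2]<125)&(d>0)).astype(np.uint8);k,lab=cv2.connectedComponents(up,connectivity=4)
for s,(u,v) in dict(black=(284,195),pink=(299,116),bulb=(391,150),powder=(170,70)).items():
    w=C[lab==lab[v,u]];zt=np.percentile(w[:,2],98);t=w[w[:,2]>zt-4]
    print(s,len(w),zt.round(1),t.mean(0).round(1),((t.min(0)+t.max(0))/2).round(1),w.min(0).round(0),w.max(0).round(0))
go(425,-100,16,-35)
E
```

```text
ray black [425.6 -97.4  52. ] bulb [ 523.7 -119.2   64. ]
black 432 52.2 [424.8 -97.5  50.8] [424.5 -97.8  50.7] [ 417. -106.    6.] [433. -89.  53.]
pink 341 52.6 [472.9 -50.6  50.9] [472.9 -50.7  50.8] [465. -59.   7.] [481. -42.  53.]
bulb 2441 63.3 [ 523.9 -121.3   62.9] [ 524.1 -121.9   62.2] [ 500. -145.   13.] [548. -98.  65.]
powder 5179 101.0 [416.2  18.3  99.7] [415.8  18.5  99.6] [390.  -9.   6.] [442.  40. 102.]
shift [ -2.9   1.7 184.3] turn [-0.1 -0.   0.4] q7now -0.31
shift [ -2.9   1.7 184.3] turn [ 0.000e+00 -1.000e-01 -1.796e+02] q7now -0.31
```

```bash
python3 -m crank '[[[0,0,0],[0,0,0],0.2]]'; python3 -c "
from h import *
go(425,-97.7,15,-35)"
```

```text
clock: 2.0
position: [425.6, -97.0, 200.4]
orientation: [-2.781, -1.459, -0.0]
ft_force: [-0.2, -0.0, -0.6]
opening: 52.7
finger_force: 0.0
shift [-1.000e+00  1.000e-01  1.854e+02] turn [-0.  -0.   0.4] q7now -0.31
shift [-1.000e+00  1.000e-01  1.854e+02] turn [ 0.000e+00 -1.000e-01 -1.796e+02] q7now -0.31
```

```bash
python3 -m crank '[[[-1,0,185],[0,0,0],0.2],[[-1,0,185],[0,0,0],0.2],[[-1,0,185],[0,0,0],0.2],[[-1,0,185],[0,0,0],0.2],[[-1,0,185],[0,0,0],-1],[[-1,0,185],[0,0,0],-1],[[-1,0,185],[0,0,0],-1],[[-1,0,185],[0,0,0],-1],[[-1,0,185],[0,0,0],-1],[[-1,0,185],[0,0,0],-1]]' 12
python3 -m crank '[[[0,0,0],[0,0,0],-1],[[0,0,0],[0,0,0],-1],[[0,0,-50],[0,0,0],-1],[[0,0,-100],[0,0,0],-1],[[0,0,-100],[0,0,0],-1],[[0,0,-100],[0,0,0],-1]]' 12
python3 -c "
from h import *
go(403,-274,115,-35)"
```

```text
clock: 3.0
position: [433.6, -100.8, 22.5]
orientation: [-2.776, -1.448, 0.018]
ft_force: [0.5, 0.5, -1.1]
opening: 16.5
finger_force: 12.0
clock: 3.6
position: [435.7, -101.3, 123.0]
orientation: [-2.776, -1.453, 0.016]
ft_force: [-0.3, 0.1, -0.3]
opening: 16.8
finger_force: 12.0
shift [-160.5   71.6    8. ] turn [-0.7  0.3  0.2] q7now 0.43
shift [-160.5   71.6    8. ] turn [  -0.5   -1.1 -179.8] q7now 0.43
```

```bash
cat >> h.py <<'E'
_go=go
def go(*a):
    _go(*a);o=get_obs();print('pos',o['position'].round(1),'q',o['joints'].round(2),'open',o['opening'].round(1),'ff',o['finger_force'].round(1),'ft',o['ft_force'].round(1),'t',o['clock'].round(2))
E
python3 -m crank '[[[-80,36,0],[0.7,-0.3,0],-1],[[-160,71,0],[0.7,-0.3,0],-1],[[-160,71,0],[0.7,-0.3,0],-1],[[-160,71,0],[0.7,-0.3,0],-1],[[-160,71,0],[0.7,-0.3,0],-1],[[-160,71,0],[0.7,-0.3,0],-1]]' 12
python3 - <<'E'
from h import *
go(403,-274,27,-35)
p,d,cm=grab('wrist');save(p,'w2.png');np.savez('w20.npz',p=p,d=d,K=cm['mtx'],T=cm['pose'])
p,d,cm=grab('side');save(p,'s2.png');np.savez('s20.npz',p=p,d=d,K=cm['mtx'],T=cm['pose'])
save(np.hstack([cv2.resize(p[180:380,200:400],(400,400)),cv2.resize(cv2.imread('pics/w2.png')[...,::-1],(400,400))]),'c2.png')
E
```

```text
clock: 4.2
position: [401.3, -272.6, 120.7]
orientation: [-2.765, -1.443, 0.035]
ft_force: [0.2, 0.9, -1.1]
opening: 16.4
finger_force: 12.0
shift [ 0.6  5.  93.6] turn [-1.7  0.5  0.1] q7now 0.65
shift [ 0.6  5.  93.6] turn [  -0.8   -2.7 -179.8] q7now 0.65Traceback (most recent call last):
  File "<stdin>", line 2, in <module>
  File "h.py", line 28, in go
    _go(*a);o=get_obs();print('pos',o['position'].round(1),'q',o['joints'].round(2),'open',o['opening'].round(1),'ff',o['finger_force'].round(1),'ft',o['ft_force'].round(1),'t',o['clock'].round(2))
                                                                                           ^^^^^^^^^^^^^^^^^^
AttributeError: 'float' object has no attribute 'round'
```

```bash
sed -i "s/'open',.*$/'open',o['opening'],'t',o['clock'])/" h.py
python3 - <<'E'
from h import *
go(403,-274,27,-35)
p,d,cm=grab('wrist');save(p,'w2.png');np.savez('w20.npz',p=p,d=d,K=cm['mtx'],T=cm['pose'])
w=p
p,d,cm=grab('side');save(p,'s2.png');np.savez('s20.npz',p=p,d=d,K=cm['mtx'],T=cm['pose'])
save(np.hstack([cv2.resize(p[180:380,200:400],(380,380)),cv2.resize(w,(420,380))]),'c2.png')
E
```

```text
shift [ 0.6  5.  93.6] turn [-1.7  0.5  0.1] q7now 0.65
shift [ 0.6  5.  93.6] turn [  -0.8   -2.7 -179.8] q7now 0.65
pos [ 401.3 -272.6  120.7] q [ 0.22  0.78  0.48  2.08 -0.74  0.49  0.65] open 16.419499478061535 t 4.2
```

View pics/c2.png

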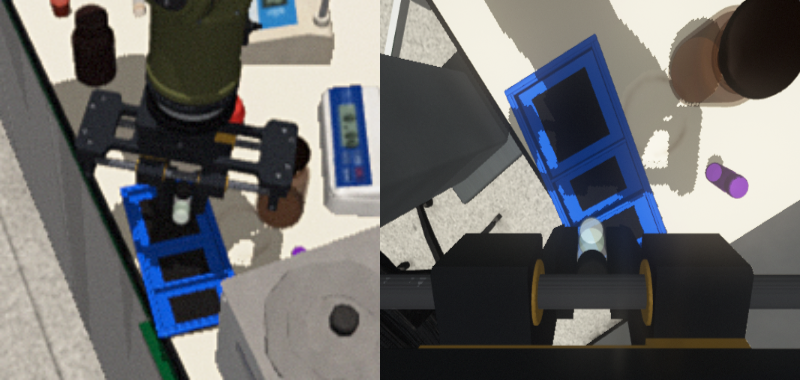

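Side crop: the vial hangs upright, held by its cap, over the middle of the blue tray. The wrist view shows the tray unobstructed at its wide end.

```bash
python3 - <<'E'
from h import *
z=np.load('w20.npz');p,d=z['p'],z['d'];cm=dict(mtx=z['K'],pose=z['T']);C=cloud(d,cm)
hsv=cv2.cvtColor(p,cv2.COLOR_RGB2HSV)
m=(hsv[...,0]>=105)&(hsv[...,0]<=125)&(hsv[...,1]>130)&(C[...,2]>11)&(C[...,2]<22)
k,l,st,_=cv2.connectedComponentsWithStats(m.astype(np.uint8));i=1+st[1:,4].argmax();w=C[l==i]
(c,s,a)=cv2.minAreaRect(w[:,:2].astype(np.float32));print(c,s,a,np.median(w[:,2]))
b=cv2.boxPoints((c,s,a));print(b.round(1))
top=b[b[:,1].argsort()[2:]];e=top.mean(0);th=np.arctan2(*(np.ptp(top,axis=0)*[1,-1])[::-1])
s0=top[top[:,0].argsort()];dx=s0[1]-s0[0];yaw=np.arctan2(dx[1],dx[0]);ty=np.array([-np.sin(yaw),np.cos(yaw)])
o=e-ty*90;print('yaw',np.degrees(yaw),'width',np.hypot(*dx),'centre',o)
for y in (-61,-14,47):print(y,(o+ty*y).round(1))
v=C[(C[...,2]>60)&(C[...,2]<135)&(abs(C[...,0]-401)<25)&(abs(C[...,1]+265)<25)]
print(len(v),v[:,2].min(),v.mean(0))
E
```

```text
(406.1277160644531, -254.06243896484375) (167.67431640625, 91.64494323730469) 80.60755157470703 15.339831838992026
[[ 347.2 -329.3]
 [ 437.7 -344.3]
 [ 465.  -178.8]
 [ 374.6 -163.9]]
yaw -9.392431 width 91.644936 centre [ 405.12198 -260.14267]
-61 [ 395.2 -320.3]
-14 [ 402.8 -274. ]
47 [ 412.8 -213.8]
2187 98.85711864110499 [ 404.25430804 -267.6073439   124.31169875]
```

```bash
python3 -m crank '[[[0.5,5,0],[-1.7,0.5,0],-1],[[0.5,5,40],[-1.7,0.5,0],-1],[[0.5,5,70],[-1.7,0.5,0],-1],[[0.5,5,70],[-1.7,0.5,0],-1],[[0.5,5,70],[-1.7,0.5,0],-1]]' 12
python3 -c "
from h import *
go(402.8,-274,27,-35)"
```

```text
clock: 4.8
position: [404.5, -274.3, 52.0]
orientation: [2.782, 1.457, -0.001]
ft_force: [0.3, 0.2, 0.7]
opening: 16.8
finger_force: 12.0
shift [-0.7 -1.6 25. ] turn [0.  0.1 0.3] q7now 0.78
shift [-0.7 -1.6 25. ] turn [-1.000e-01  1.000e-01 -1.797e+02] q7now 0.78
pos [ 404.5 -274.3   52. ] q [ 0.35  0.88  0.26  2.12 -0.89  0.25  0.78] open 16.835427491631346 t 4.8
```

```bash
python3 -m crank '[[[0,-1,15],[0,0,0],-1],[[0,-1,21],[0,0,0],-1],[[0,-1,23],[0,0,0],-1],[[0,-1,24],[0,0,0],-1],[[0,-1,25],[0,0,0],-1],[[0,-1,25],[0,0,0],-1]]' 12
python3 -c "
from h import *
go(402.8,-274,27,-35)"
```

```text
clock: 5.4
position: [403.8, -275.1, 27.3]
orientation: [2.781, 1.454, -0.001]
ft_force: [0.4, 0.1, -0.3]
opening: 16.5
finger_force: 12.0
shift [ 0.3 -1.5  0.3] turn [0.2 0.1 0.2] q7now 0.8
shift [ 0.3 -1.5  0.3] turn [  -0.2    0.3 -179.8] q7now 0.8
pos [ 403.8 -275.1   27.3] q [ 0.39  0.92  0.18  2.12 -0.91  0.18  0.8 ] open 16.473496789746854 t 5.4
```

```bash
python3 -m crank '[[[0,-1,1],[0,0,0],-1],[[0,-1,1],[0,0,0],-1]]' 12;  python3 -m crank '[[[0,0,1],[0,0,0],-1],[[0,0,1],[0,0,0],-1]]' 12
```

```text
clock: 5.6
position: [402.9, -274.6, 26.1]
orientation: [2.781, 1.454, -0.001]
ft_force: [0.1, -0.3, 0.9]
opening: 16.7
finger_force: 12.0
clock: 5.8
position: [402.8, -274.6, 25.8]
orientation: [2.781, 1.453, -0.0]
ft_force: [-0.5, 0.7, 9.8]
opening: 16.8
finger_force: 12.0
```

```bash
python3 -m crank '[[[0,0,-1],[0,0,0],-0.4],[[0,0,-1],[0,0,0],-0.3],[[0,0,-1],[0,0,0],-0.2],[[0,0,-1],[0,0,0],-0.1],[[0,0,-40],[0,0,0],0],[[0,0,-90],[0,0,0],0.5],[[0,0,-140],[0,0,0],1],[[0,0,-150],[0,0,0],1],[[0,0,-150],[0,0,0],1]]' 12
python3 - <<'E'
from h import *
go(416,18.4,150,-90)
p,d,cm=grab('wrist');C=cloud(d,cm);save(p,'w3.png')
w=C[(abs(C[...,0]-403)<25)&(abs(C[...,1]+275)<18)&(C[...,2]>20)&(C[...,2]<70)];print(len(w),w.max(0),w.min(0),w[w[:,2]>w[:,2].max()-5].mean(0))
E
```

```text
clock: 6.7
position: [403.6, -274.3, 176.3]
orientation: [2.778, 1.454, 0.001]
ft_force: [0.1, 0.3, -0.8]
opening: 74.0
finger_force: 0.0
shift [ 247.6 -156.8   24.8] turn [ 0.4 -0.  55.3] q7now 0.62
shift [ 247.6 -156.8   24.8] turn [ 1.000e-01  4.000e-01 -1.247e+02] q7now 0.62
pos [ 403.6 -274.3  176.3] q [ 0.15  0.69  0.58  2.06 -0.69  0.58  0.62] open 73.99393223893111 t 6.7
495 [ 409.04218927 -267.75706055   56.96367204] [ 392.87813733 -284.21293136   20.18035817] [ 400.7870017  -275.88703768   54.84436304]
```

```bash
python3 -m crank '[[[248,-157,0],[0,0,55],1],[[248,-157,0],[0,0,55],1],[[248,-157,0],[0,0,55],1],[[248,-157,0],[0,0,55],1],[[248,-157,0],[0,0,55],1],[[248,-157,0],[0,0,55],1],[[248,-157,0],[0,0,55],1],[[248,-157,0],[0,0,55],1],[[248,-157,0],[0,0,55],1],[[248,-157,0],[0,0,55],1]]' 25
python3 - <<'E'
from h import *
go(416,18.4,120,-90)
E
```

```text
clock: 7.75
position: [414.9, 17.8, 173.5]
orientation: [3.137, 0.004, -0.001]
ft_force: [1.0, -0.4, -0.7]
opening: 88.4
finger_force: 0.0
shift [ 1.1 -0.8 53.5] turn [0.2 0.  0.1] q7now -0.64
shift [ 1.1 -0.8 53.5] turn [  -0.     0.4 -179.9] q7now -0.64
pos [414.9  17.8 173.5] q [-0.61  0.69  0.76  2.27 -0.98  0.56 -0.64] open 88.36736509700623 t 7.75
```

```bash
python3 -m crank '[[[1,-1,20],[0,0,0],1],[[1,-1,40],[0,0,0],1],[[1,-1,55],[0,0,0],1],[[1,-1,55],[0,0,0],1],[[1,-1,55],[0,0,0],1],[[1,-1,55],[0,0,0],1]]' 25
python3 - <<'E'
from h import *
go(416,18.4,40,-90)
E
```

```text
clock: 8.35
position: [416.7, 19.2, 119.5]
orientation: [3.137, 0.004, 0.002]
ft_force: [0.0, 0.9, 1.5]
opening: 88.0
finger_force: 0.0
shift [-0.8  0.5 79.5] turn [ 0.2 -0.1  0.1] q7now -0.7
shift [-0.8  0.5 79.5] turn [ 1.000e-01  4.000e-01 -1.799e+02] q7now -0.7
pos [416.7  19.2 119.5] q [-0.38  0.72  0.36  2.3  -0.99  0.28 -0.7 ] open 88.00019592467902 t 8.35
```

```bash
python3 -m crank '[[[-1,0,12],[0,0,0],1],[[-1,0,24],[0,0,0],1],[[-1,0,36],[0,0,0],1],[[-1,0,48],[0,0,0],1],[[-1,0,60],[0,0,0],1],[[-1,0,70],[0,0,0],1],[[-1,0,77],[0,0,0],1],[[-1,0,77],[0,0,0],1],[[-1,0,77],[0,0,0],1]]' 25
python3 - <<'E'
from h import *
go(416,18.4,40,-90)
E
```

```text
clock: 9.25
position: [423.5, 20.2, 49.4]
orientation: [3.137, 0.006, -0.022]
ft_force: [0.0, 0.2, -0.7]
opening: 88.0
finger_force: 0.0
shift [-7.4  1.8  9.5] turn [0.3 0.8 0.2] q7now -0.72
shift [-7.4  1.8  9.5] turn [  -1.3    0.4 -179.8] q7now -0.72
pos [423.5  20.2  49.4] q [-0.19  0.85  0.05  2.28 -1.    0.04 -0.72] open 87.99136728742442 t 9.25
```

```bash
python3 -m crank '[[[0,0,-30],[0,0,0],1],[[-4,1,-30],[0,-4,0],1],[[-7,1,-30],[0,-8,0],1],[[-7,1,-30],[0,-8,0],1],[[-7,1,-30],[0,-8,0],1],[[-7,1,-30],[0,-8,0],1]]' 25
python3 - <<'E'
from h import *
go(416,18.4,36,-90)
E
```

```text
clock: 9.85
position: [416.0, 19.5, 79.4]
orientation: [3.129, 0.004, -0.241]
ft_force: [0.1, -0.3, 0.6]
opening: 88.3
finger_force: 0.0
shift [ 6.7  0.9 42.9] turn [0.2 8.8 0.2] q7now -0.83
shift [ 6.7  0.9 42.9] turn [ -13.8    0.3 -179.3] q7now -0.83
pos [416.   19.5  79.4] q [-0.4   0.86  0.44  2.18 -0.85  0.46 -0.83] open 88.28038735383797 t 9.85
```

```bash
python3 -m crank '[[[1,1,12],[0,0,0],1],[[3,1,24],[0,0,0],1],[[5,1,36],[0,0,0],1],[[5,1,43],[0,0,0],1],[[5,1,43],[0,0,0],1],[[5,1,43],[0,0,0],1]]' 25
python3 - <<'E'
from h import *
go(414,18.4,36,-90)
E
```

```text
clock: 10.45
position: [414.9, 18.0, 36.4]
orientation: [3.128, 0.004, -0.242]
ft_force: [-0.4, 0.2, -0.2]
opening: 88.0
finger_force: 0.0
shift [-0.8 -0.4  0.5] turn [0.2 8.8 0.1] q7now -0.77
shift [-0.8 -0.4  0.5] turn [ -13.8    0.4 -179.3] q7now -0.77
pos [414.9  18.   36.4] q [-0.33  0.93  0.32  2.19 -0.92  0.34 -0.77] open 87.96115609989661 t 10.45
```

Tilting works. Close and lift.

```bash
python3 -m crank '[[[0,0,0],[0,0,0],0.3],[[0,0,0],[0,0,0],0.2],[[0,0,0],[0,0,0],0],[[0,0,0],[0,0,0],-1],[[0,0,0],[0,0,0],-1],[[0,0,0],[0,0,0],-1],[[0,0,0],[0,0,0],-1]]' 25
python3 -m crank '[[[-3,0,-20],[0,0,0],-1],[[-8,0,-49],[0,0,0],-1],[[-15,0,-99],[0,0,0],-1],[[-15,0,-99],[0,0,0],-1],[[-15,0,-99],[0,0,0],-1]]' 25
python3 - <<'E'
from h import *
go(411,-214,130,-90)
E
```

```text
clock: 11.15
position: [415.3, 18.3, 36.2]
orientation: [3.128, 0.005, -0.241]
ft_force: [-0.1, 0.4, 1.5]
opening: 50.3
finger_force: 25.0
clock: 11.65
position: [416.0, 18.9, 136.7]
orientation: [3.128, 0.006, -0.238]
ft_force: [-0.2, 0.6, -1.5]
opening: 50.9
finger_force: 25.0
shift [ -4.8 232.8   8.4] turn [0.2 8.7 0.2] q7now -0.91
shift [ -4.8 232.8   8.4] turn [ -13.7    0.4 -179.3] q7now -0.91
pos [416.   18.9 136.7] q [-0.48  0.77  0.58  2.16 -0.73  0.6  -0.91] open 50.85925731069939 t 11.65
```

```bash
python3 -m crank '[[[-1,50,0],[0,0,0],-1],[[-2,100,0],[0,0,0],-1],[[-3,150,0],[0,0,0],-1],[[-4,200,0],[0,0,0],-1],[[-5,233,0],[0,0,0],-1],[[-5,233,0],[0,0,0],-1],[[-5,233,0],[0,0,0],-1],[[-5,233,0],[0,0,0],-1]]' 25
python3 - <<'E'
from h import *
go(412,-214,42,-90)
z=np.array
p,d,cm=grab('wrist');C=cloud(d,cm);save(p,'w4.png');np.savez('w40.npz',p=p,d=d,K=cm['mtx'],T=cm['pose'])
E
```

```text
clock: 12.45
position: [411.0, -212.5, 136.8]
orientation: [3.13, 0.008, -0.245]
ft_force: [1.1, 0.4, -1.6]
opening: 50.9
finger_force: 25.0
shift [15.8  1.4 93.5] turn [0.1 9.  0.3] q7now -0.59
shift [15.8  1.4 93.5] turn [ -14.     0.2 -179.2] q7now -0.59
pos [ 411.  -212.5  136.8] q [ 0.    0.8   0.58  2.03 -0.59  0.63 -0.59] open 50.91944127076884 t 12.45
```

View pics/w4.png

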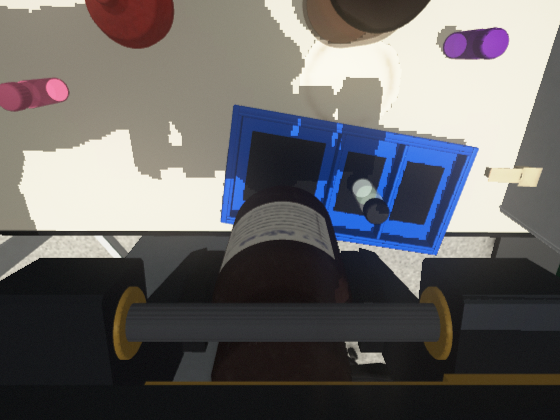

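The black vial stands in the middle bay (365,200). The labelled bottle is held over the wide bay (280,150).

```bash
python3 -m crank '[[[6,1,35],[0,0,0],-1],[[12,1,70],[0,0,0],-1],[[15,1,88],[0,0,0],-1],[[16,1,91],[0,0,0],-1],[[16,1,93],[0,0,0],-1],[[16,1,93],[0,0,0],-1],[[16,1,93],[0,0,0],-1]]' 25
python3 -m crank '[[[0,0,1],[0,0,0],-1],[[0,0,1],[0,0,0],-1]]' 25
python3 -m crank '[[[0,0,1],[0,0,0],-1],[[0,0,1],[0,0,0],-1]]' 25
```

```text
clock: 13.2
position: [413.6, -215.9, 44.5]
orientation: [3.127, 0.006, -0.239]
ft_force: [-0.8, -0.7, -1.7]
opening: 50.8
finger_force: 25.0
clock: 13.4
position: [413.1, -215.9, 43.1]
orientation: [3.128, 0.005, -0.24]
ft_force: [0.4, 0.2, -0.7]
opening: 50.8
finger_force: 25.0
clock: 13.6
position: [412.7, -215.8, 41.7]
orientation: [3.128, 0.005, -0.241]
ft_force: [-0.7, 0.5, -1.5]
opening: 50.7
finger_force: 25.0
```

```bash
python3 -m crank '[[[0,0,1],[0,0,0],-1],[[0,0,1],[0,0,0],-1]]' 25
python3 -m crank '[[[0,0,1],[0,0,0],-1],[[0,0,1],[0,0,0],-1]]' 25
```

```text
clock: 13.8
position: [412.5, -215.8, 40.6]
orientation: [3.128, 0.005, -0.242]
ft_force: [-0.1, 0.4, -1.4]
opening: 50.7
finger_force: 25.0
clock: 14.0
position: [412.5, -215.9, 40.2]
orientation: [3.128, 0.005, -0.24]
ft_force: [0.6, 0.5, 5.7]
opening: 50.8
finger_force: 25.0
```

```bash
python3 -m crank '[[[0,0,0],[0,0,0],0.25],[[0,0,0],[0,0,0],0.35],[[0,0,0],[0,0,0],0.5],[[0,0,0],[0,0,0],0.6],[[-4,0,-25],[0,0,0],0.7],[[-11,0,-74],[0,0,0],0.8],[[-18,0,-119],[0,0,0],1],[[-18,0,-119],[0,0,0],1],[[-18,0,-119],[0,0,0],1]]' 25
python3 - <<'E'
from h import *
go(524,-121.5,140,60)
p,d,cm=grab('side');save(p,'s3.png');C=cloud(d,cm)
w=C[(abs(C[...,0]-412)<40)&(abs(C[...,1]+215)<40)&(C[...,2]>95)&(C[...,2]<110)];print(len(w),w.mean(0),w.max(0))
E
```

```text
clock: 14.9
position: [413.3, -215.3, 160.6]
orientation: [3.128, 0.006, -0.238]
ft_force: [-0.4, 0.4, -0.2]
opening: 87.9
finger_force: 0.0
shift [112.8 -93.4   3.1] turn [ -11.3    3.4 -149.4] q7now -0.6
shift [112.8 -93.4   3.1] turn [ 2.5  8.4 30.2] q7now -0.6
pos [ 413.3 -215.3  160.6] q [-0.02  0.77  0.63  2.01 -0.56  0.69 -0.6 ] open 87.892158366111 t 14.9
283 [ 411.84747576 -218.68018198  103.97773864] [ 432.19232373 -195.71448988  108.45946694]
```

```bash
python3 -c "
from h import *
go(524,-121.5,120,-35)"
```

```text
shift [116.4 -93.   21.8] turn [ -4.    8.2 -54.7] q7now -0.6
shift [116.4 -93.   21.8] turn [  9.8   4.8 124.9] q7now -0.6
pos [ 412.7 -214.8  159.7] q [-0.02  0.77  0.63  2.01 -0.56  0.69 -0.6 ] open 88.06497303609017 t 14.95
```

```bash
python3 -m crank '[[[58,-47,2],[0,0,0],1],[[58,-47,2],[-4,8.2,-54.7],1],[[116,-93,22],[-4,8.2,-54.7],1],[[116,-93,22],[-4,8.2,-54.7],1],[[116,-93,22],[-4,8.2,-54.7],1],[[116,-93,22],[-4,8.2,-54.7],1],[[116,-93,22],[-4,8.2,-54.7],1],[[116,-93,22],[-4,8.2,-54.7],1],[[116,-93,22],[-4,8.2,-54.7],1],[[116,-93,22],[-4,8.2,-54.7],1]]' 15
python3 -c "
from h import *
go(524,-121.5,15,-35)"
```

```text
clock: 15.95
position: [523.1, -121.9, 119.0]
orientation: [-2.787, -1.447, 0.004]
ft_force: [0.4, -0.1, 0.3]
opening: 88.0
finger_force: 0.0
shift [  1.    0.8 104. ] turn [-0.2  0.1 -0.1] q7now -0.07
shift [  1.    0.8 104. ] turn [1.000e-01 2.000e-01 1.799e+02] q7now -0.07
pos [ 523.1 -121.9  119. ] q [-0.01  0.78  0.26  1.95 -0.41  0.47 -0.07] open 87.96454286229736 t 15.95
```

```bash
python3 -m crank '[[[1,1,35],[0,0,0],1],[[1,1,70],[0,0,0],1],[[1,1,104],[0,0,0],1],[[1,1,104],[0,0,0],1],[[1,1,104],[0,0,0],0.3],[[1,1,104],[0,0,0],0.1],[[1,1,104],[0,0,0],-0.1],[[1,1,104],[0,0,0],-1],[[1,1,104],[0,0,0],-1],[[1,1,104],[0,0,0],-1]]' 12
python3 -m crank '[[[0,0,0],[0,0,0],-1],[[0,0,-30],[0,0,0],-1],[[0,0,-80],[0,0,0],-1],[[0,0,-130],[0,0,0],-1],[[0,0,-150],[0,0,0],-1],[[0,0,-150],[0,0,0],-1]]' 12
python3 -c "
from h import *
go(391,319,165,40)"
```

```text
clock: 16.95
position: [525.4, -121.9, 16.8]
orientation: [2.786, 1.45, -0.0]
ft_force: [-0.2, 0.1, 4.8]
opening: 45.7
finger_force: 11.9
clock: 17.55
position: [527.1, -122.4, 169.2]
orientation: [2.783, 1.449, 0.006]
ft_force: [0.8, -0.1, -1.4]
opening: 45.9
finger_force: 12.0
shift [ 283.5 -364.7    2.7] turn [  0.3   0.1 -75. ] q7now -0.09
shift [ 283.5 -364.7    2.7] turn [ 1.00e-01 -4.00e-01  1.05e+02] q7now -0.09
pos [ 527.1 -122.4  169.2] q [-0.05  0.7   0.32  1.91 -0.38  0.58 -0.09] open 45.86525533364628 t 17.55
```

```bash
python3 -m crank '[[[283,-365,3],[0,0,-75],-1],[[283,-365,3],[0,0,-75],-1],[[283,-365,3],[0,0,-75],-1],[[283,-365,3],[0,0,-75],-1],[[283,-365,3],[0,0,-75],-1],[[283,-365,3],[0,0,-75],-1],[[283,-365,3],[0,0,-75],-1],[[283,-365,3],[0,0,-75],-1],[[283,-365,3],[0,0,-75],-1],[[283,-365,3],[0,0,-75],-1]]' 12
python3 -c "
from h import *
go(391,319,120,40)"
```

```text
clock: 18.55
position: [385.0, 325.8, 161.7]
orientation: [-1.309, -2.851, -0.002]
ft_force: [0.1, -0.4, -0.3]
opening: 45.8
finger_force: 12.0
shift [-9.3  0.1 41.7] turn [-0.  -0.3  0.7] q7now 0.03
shift [-9.3  0.1 41.7] turn [ 4.000e-01 -1.000e-01 -1.793e+02] q7now 0.03
pos [385.  325.8 161.7] q [-0.84  0.66  0.08  2.01 -0.11  0.48  0.03] open 45.80714090033577 t 18.55
```

```bash
python3 - <<'E'
from h import *
p,d,cm=grab('wrist');save(p,'w5.png');np.savez('w50.npz',p=p,d=d,K=cm['mtx'],T=cm['pose']);C=cloud(d,cm)
hsv=cv2.cvtColor(p,cv2.COLOR_RGB2HSV)
m=(hsv[...,0]>=18)&(hsv[...,0]<=34)&(hsv[...,1]>130)&(C[...,2]>11)&(C[...,2]<22)
k,l,st,_=cv2.connectedComponentsWithStats(m.astype(np.uint8));i=1+st[1:,4].argmax();w=C[l==i]
r=cv2.minAreaRect(w[:,:2].astype(np.float32));print(r,np.median(w[:,2]));print(cv2.boxPoints(r).round(1))
go(391,319,120,40)
E
```

```text
((385.6729431152344, 281.39361572265625), (165.0984344482422, 91.77513122558594), 84.47003173828125) 15.38130303977573
[[332.  203.7]
 [423.4 194.8]
 [439.3 359.1]
 [348.  368. ]]
shift [-8.4  0.4 41.7] turn [-0.1 -0.2  0.5] q7now 0.03
shift [-8.4  0.4 41.7] turn [ 4.000e-01 -1.000e-01 -1.795e+02] q7now 0.03
pos [385.4 325.  161.7] q [-0.84  0.66  0.08  2.01 -0.11  0.48  0.03] open 45.7861931994454 t 18.6
```

View pics/w5.png

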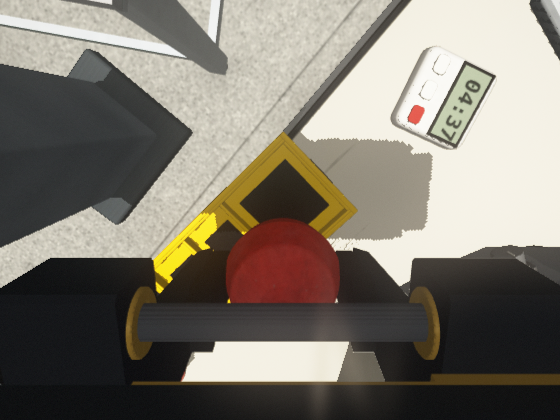

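The wrist view shows the wide yellow bay at (285,185) just ahead of the held bulb (282,270).

```bash
python3 -m crank '[[[-7,0,40],[0,0,0],-1],[[-7,0,80],[0,0,0],-1],[[-7,0,115],[0,0,0],-1],[[-7,0,128],[0,0,0],-1],[[-7,0,134],[0,0,0],-1],[[-7,0,137],[0,0,0],-1],[[-7,0,137],[0,0,0],-1]]' 12
python3 -c "
from h import *
go(390,320,21,40)"
```

```text
clock: 19.3
position: [393.6, 313.9, 26.9]
orientation: [1.328, 2.847, 0.001]
ft_force: [-0.0, -1.0, -0.2]
opening: 46.1
finger_force: 12.0
shift [6.9 1.2 5.9] turn [ 0. -0. -0.] q7now 0.06
shift [6.9 1.2 5.9] turn [ -0.  -0. 180.] q7now 0.06
pos [393.6 313.9  26.9] q [-0.78  0.91  0.03  2.07 -0.13  0.16  0.06] open 46.14331624830727 t 19.3
```

```bash
python3 -m crank '[[[7,1,2],[0,0,0],-1],[[7,1,3],[0,0,0],-1],[[7,1,4],[0,0,0],-1],[[7,1,4],[0,0,0],-1]]' 12
python3 -m crank '[[[0,0,1],[0,0,0],-1],[[0,0,1],[0,0,0],-1]]' 12
python3 -m crank '[[[0,0,1],[0,0,0],-1],[[0,0,1],[0,0,0],-1]]' 12
```

```text
clock: 19.7
position: [389.2, 320.1, 22.3]
orientation: [-1.327, -2.847, 0.001]
ft_force: [-0.5, -0.1, 0.2]
opening: 45.8
finger_force: 12.0
clock: 19.9
position: [389.2, 319.8, 21.0]
orientation: [-1.328, -2.847, 0.001]
ft_force: [0.6, 0.3, -0.4]
opening: 45.5
finger_force: 12.0
clock: 20.1
position: [389.2, 319.8, 20.7]
orientation: [-1.328, -2.847, 0.001]
ft_force: [-1.3, -0.3, 6.6]
opening: 46.2
finger_force: 11.9
```

Contact at the expected height; release and lift.

```bash
python3 -m crank '[[[0,0,0],[0,0,0],0.15],[[0,0,0],[0,0,0],0.25],[[0,0,0],[0,0,0],0.4],[[0,0,0],[0,0,0],0.5],[[0,0,-25],[0,0,0],0.5],[[0,0,-75],[0,0,0],0.4],[[0,0,-125],[0,0,0],0.2],[[0,0,-140],[0,0,0],0.2],[[0,0,-140],[0,0,0],0.2]]' 12
python3 - <<'E'
from h import *
p,d,cm=grab('side');C=cloud(d,cm);save(p,'s5.png')
w=C[(abs(C[...,0]-390)<35)&(abs(C[...,1]-320)<35)&(C[...,2]>20)&(C[...,2]<75)];print(len(w),w.max(0),w.min(0),w[w[:,2]>w[:,2].max()-6].mean(0))
go(505,89,150,110)
go(505,89,150,10)
E
```

```text
clock: 21.0
position: [390.5, 321.0, 162.5]
orientation: [1.327, 2.846, 0.007]
ft_force: [0.7, 0.4, -0.9]
opening: 52.8
finger_force: 0.0
264 [413.97627042 340.16860257  69.63929954] [366.80559988 293.390106    20.20221478] [390.2490235  317.88231373  67.13403696]
shift [-251.3  -60.4   10.6] turn [  0.1   0.  -70. ] q7now 0.04
shift [-251.3  -60.4   10.6] turn [ 0.0e+00 -1.0e-01  1.1e+02] q7now 0.04
pos [389.7 320.3 160.8] q [-0.83  0.66  0.09  2.01 -0.12  0.47  0.04] open 52.77911134713492 t 21.05
shift [-251.3  -60.4   10.6] turn [ 0.1 -0.  30. ] q7now 0.04
shift [-251.3  -60.4   10.6] turn [ 1.0e-01  1.0e-01 -1.5e+02] q7now 0.04
pos [389.7 320.3 160.8] q [-0.83  0.66  0.09  2.01 -0.12  0.47  0.04] open 52.77911134713492 t 21.05
```

```bash
python3 - <<'E'
from h import *
for n in ('side','scene'):
    z=np.load(n+'0.npz');W=cloud(z['d'],dict(mtx=z['K'],pose=z['T'])).reshape(-1,3)
    w=W[(W[:,2]>65)&(W[:,2]<280)&(abs(W[:,0]-560)<50)&(W[:,1]>-30)&(W[:,1]<100)];print(n,len(w),w[:5].round(0))
go(505,89,150,-60)
E
python3 -m crank '[[[-251,-60,5],[0,0,100],0.2],[[-251,-60,5],[0,0,100],0.2],[[-251,-60,5],[0,0,100],0.2],[[-251,-60,5],[0,0,100],0.2],[[-251,-60,5],[0,0,100],0.2],[[-251,-60,5],[0,0,100],0.2],[[-251,-60,5],[0,0,100],0.2],[[-251,-60,5],[0,0,100],0.2],[[-251,-60,5],[0,0,100],0.2],[[-251,-60,5],[0,0,100],0.2]]'
```

```text
side 41 [[587.  63. 277.]
 [588.  61. 278.]
 [585.  60. 276.]
 [588.  61. 275.]
 [587.  63. 271.]]
scene 42 [[589.  62. 280.]
 [589.  62. 277.]
 [586.  60. 276.]
 [585.  63. 273.]
 [587.  61. 273.]]
shift [-251.3  -60.4   10.6] turn [  0.   -0.1 100. ] q7now 0.04
shift [-251.3  -60.4   10.6] turn [  0.1   0.  -80. ] q7now 0.04
pos [389.7 320.3 160.8] q [-0.83  0.66  0.09  2.01 -0.12  0.47  0.04] open 52.77911134713492 t 21.05
clock: 22.05
position: [503.5, 88.7, 153.1]
orientation: [2.916, 1.169, -0.008]
ft_force: [0.3, 0.4, 0.0]
opening: 53.1
finger_force: 0.0
```

```bash
python3 -m crank '[[[0,0,0],[0,0,16],0.2],[[0,0,0],[0,0,16],0.2],[[0,0,0],[0,0,16],0.2],[[0,0,0],[0,0,16],0.2]]'
python3 - <<'E'
from h import *
p,d,cm=grab('wrist');save(p,'w6.png');C=cloud(d,cm);o=get_obs()
up=((C[...,2]>6)&(C[...,2]<75)&(abs(C[...,0]-505)<30)&(abs(C[...,1]-89)<30)&(d>0))
w=C[up];zt=np.percentile(w[:,2],98);t=w[w[:,2]>zt-4];print(len(w),zt,t.mean(0),(t.min(0)+t.max(0))/2)
c=(t.min(0)+t.max(0))/2
go(c[0],c[1],15,-60)
up=((C[...,2]>6)&(C[...,2]<40)&(abs(C[...,0]-412)<30)&(abs(C[...,1]-131)<30)&(d>0));w=C[up]
if len(w): print('stopper',len(w),w[w[:,2]>22].mean(0),w.min(0),w.max(0))
E
```

```text
clock: 22.45
position: [503.8, 88.9, 153.8]
orientation: [3.046, 0.766, -0.006]
ft_force: [0.6, -0.1, 0.1]
opening: 52.9
finger_force: 0.0
612 52.20567013439435 [505.03443795  91.31034717  50.83814961] [504.74155524  91.20475014  50.7162208 ]
shift [  2.1  -1.6 139.1] turn [-0.   0.2 -1.8] q7now -0.69
shift [  2.1  -1.6 139.1] turn [  0.3   0.  178.2] q7now -0.69
pos [504.   89.  154.1] q [-0.56  0.74  0.49  2.   -0.64  0.56 -0.69] open 52.81094177937139 t 22.5
stopper 165 [414.02059033 142.97943079  25.34171942] [403.55774788 136.6473671    6.23395971] [423.21033186 146.60932671  27.26654133]
```

```bash
python3 -m crank '[[[2,-2,45],[0,0,0],0.2],[[2,-2,90],[0,0,0],0.2],[[2,-2,130],[0,0,0],0.2],[[2,-2,139],[0,0,0],0.2],[[2,-2,139],[0,0,0],0.2],[[2,-2,139],[0,0,0],-1],[[2,-2,139],[0,0,0],-1],[[2,-2,139],[0,0,0],-1],[[2,-2,139],[0,0,0],-1],[[2,-2,139],[0,0,0],-1]]' 10
python3 -m crank '[[[0,0,0],[0,0,0],-1],[[0,0,0],[0,0,0],-1],[[0,0,-45],[0,0,0],-1],[[0,0,-95],[0,0,0],-1],[[0,0,-110],[0,0,0],-1],[[0,0,-110],[0,0,0],-1]]' 10
python3 -c "
from h import *
go(388,259,125,40)
go(388,259,125,-60)"
```

```text
clock: 23.5
position: [505.7, 92.0, 16.7]
orientation: [3.047, 0.762, 0.0]
ft_force: [0.4, -0.3, 2.7]
opening: 16.5
finger_force: 10.0
clock: 24.1
position: [506.9, 92.0, 128.1]
orientation: [3.047, 0.762, 0.006]
ft_force: [0.8, 0.5, 0.1]
opening: 16.4
finger_force: 10.0
shift [ -26.3 -203.3    2.7] turn [ 2.000e-01 -1.000e-01 -1.019e+02] q7now -0.65
shift [ -26.3 -203.3    2.7] turn [-0.1 -0.2 78.1] q7now -0.65
pos [506.9  92.  128.1] q [-0.54  0.78  0.46  2.02 -0.7   0.5  -0.65] open 16.365444708605363 t 24.1
shift [ -26.3 -203.3    2.7] turn [ 0.1 -0.2 -1.9] q7now -0.65
shift [ -26.3 -203.3    2.7] turn [ -0.3  -0.2 178.1] q7now -0.65
pos [506.9  92.  128.1] q [-0.54  0.78  0.46  2.02 -0.7   0.5  -0.65] open 16.365444708605363 t 24.1
```

```bash
python3 - <<'E'
from h import *
go(394,211.5,125,-62)
E
python3 -m crank '[[[0,0,-20],[0,0,0],-1],[[0,0,-40],[0,0,0],-1],[[0,0,-40],[0,0,0],-1]]' 10
python3 -c "
from h import *
go(394,211.5,120,-62)"
```

```text
shift [ -43.4 -158.5    2.7] turn [ 0.1 -0.2  0.1] q7now -0.65
shift [ -43.4 -158.5    2.7] turn [   0.3    0.2 -179.9] q7now -0.65
pos [506.9  92.  128.1] q [-0.54  0.78  0.46  2.02 -0.7   0.5  -0.65] open 16.365444708605363 t 24.1
clock: 24.4
position: [506.1, 91.8, 166.4]
orientation: [3.047, 0.762, 0.001]
ft_force: [0.2, -0.8, -0.3]
opening: 16.8
finger_force: 10.0
shift [ -42.7 -158.4   46.3] turn [ 0.  -0.   0.1] q7now -0.69
shift [ -42.7 -158.4   46.3] turn [ 1.000e-01  1.000e-01 -1.799e+02] q7now -0.69
pos [506.1  91.8 166.4] q [-0.58  0.73  0.53  1.99 -0.64  0.6  -0.69] open 16.790573395384154 t 24.4
```

```bash
python3 -m crank '[[[-12,-48,0],[0,0,0],-1],[[-26,-96,0],[0,0,0],-1],[[-39,-144,20],[0,0,0],-1],[[-43,-158,46],[0,0,0],-1],[[-43,-158,46],[0,0,0],-1],[[-43,-158,46],[0,0,0],-1],[[-43,-158,46],[0,0,0],-1],[[-43,-158,46],[0,0,0],-1]]' 10
python3 -c "
from h import *
go(394,211.5,40,-62)
p,d,cm=grab('side');save(p,'s6.png')
w,d,cm=grab('wrist')
save(np.hstack([cv2.resize(p[80:280,130:330],(400,400)),cv2.resize(w,(400,400))]),'c6.png')"
```

```text
clock: 25.2
position: [394.9, 209.8, 120.7]
orientation: [3.048, 0.757, 0.002]
ft_force: [0.4, 0.6, -0.7]
opening: 17.0
finger_force: 10.0
shift [-0.1 -2.  80.7] turn [ 0.1 -0.1 -0.1] q7now -0.8
shift [-0.1 -2.  80.7] turn [-1.000e-01 -1.000e-01  1.799e+02] q7now -0.8
pos [394.9 209.8 120.7] q [-0.83  0.74  0.38  2.21 -0.85  0.34 -0.8 ] open 16.98316723873371 t 25.2
```

View pics/c6.png

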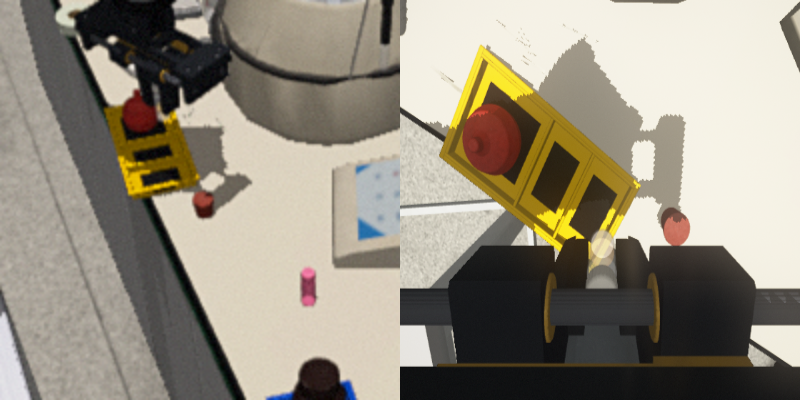

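The bulb stands in the wide bay (490,140 in the right half), and the vial is held over the tray's near end. The stopper is undisturbed.

```bash
python3 -m crank '[[[0,-2,20],[0,0,0],-1],[[0,-2,40],[0,0,0],-1],[[0,-2,60],[0,0,0],-1],[[0,-2,75],[0,0,0],-1],[[0,-2,81],[0,0,0],-1],[[0,-2,81],[0,0,0],-1],[[0,-2,81],[0,0,0],-1]]' 10
python3 -c "
from h import *
go(394,211.5,22,-62)"
```

```text
clock: 26.0
position: [392.6, 212.6, 39.6]
orientation: [3.048, 0.761, -0.0]
ft_force: [0.4, 0.8, -0.4]
opening: 16.6
finger_force: 10.0
shift [ 0.7  1.6 17.6] turn [0. 0. 0.] q7now -0.73
shift [ 0.7  1.6 17.6] turn [  -0.    0. -180.] q7now -0.73
pos [392.6 212.6  39.6] q [-0.64  0.87  0.06  2.23 -0.95  0.06 -0.73] open 16.63751707876619 t 26.0
```

```bash
python3 -m crank '[[[4,2,6],[0,0,0],-1],[[6,2,11],[0,0,0],-1],[[7,2,15],[0,0,0],-1],[[7,2,17],[0,0,0],-1],[[7,2,17],[0,0,0],-1]]' 10
python3 -m crank '[[[0,0,1],[0,0,0],-1],[[0,0,1],[0,0,0],-1]]' 10
python3 -c "
from h import *
go(398,213,20.7,-62)"
```

```text
clock: 26.5
position: [400.2, 214.8, 22.5]
orientation: [3.048, 0.76, -0.004]
ft_force: [-0.3, -0.6, -0.4]
opening: 16.7
finger_force: 10.0
clock: 26.7
position: [400.3, 214.8, 22.0]
orientation: [3.047, 0.761, -0.004]
ft_force: [0.6, -0.8, 0.4]
opening: 16.1
finger_force: 10.0
shift [-2.9  0.5  1.3] turn [0.  0.2 0. ] q7now -0.68
shift [-2.9  0.5  1.3] turn [  -0.2    0.  -180. ] q7now -0.68
pos [400.3 214.8  22. ] q [-0.62  0.91  0.05  2.21 -1.    0.04 -0.68] open 16.07213113015138 t 26.7
```

```bash
python3 -m crank '[[[1,1,2],[0,0,0],-1],[[1,1,2],[0,0,0],-1],[[1,1,2],[0,0,0],-1]]' 10
python3 -m crank '[[[0.5,0,1],[0,0,0],-1],[[0.5,0,1],[0,0,0],-1]]' 10
```

```text
clock: 27.0
position: [401.5, 214.5, 20.3]
orientation: [3.048, 0.761, -0.005]
ft_force: [-1.1, -1.2, 4.6]
opening: 16.7
finger_force: 10.0
clock: 27.2
position: [401.8, 214.7, 19.8]
orientation: [3.048, 0.761, -0.006]
ft_force: [-1.7, 0.1, 11.0]
opening: 16.7
finger_force: 10.0
```

```bash
python3 -m crank '[[[0,0,-1],[0,0,0],-1],[[0,0,-1],[0,0,0],-0.5],[[0,0,-1],[0,0,0],-0.4],[[0,0,-1],[0,0,0],-0.3],[[0,0,-1],[0,0,0],-0.2],[[0,0,-40],[0,0,0],-0.2],[[0,0,-90],[0,0,0],-0.2],[[0,0,-140],[0,0,0],-0.1],[[0,0,-150],[0,0,0],-0.1],[[0,0,-150],[0,0,0],-0.1]]' 10
python3 - <<'E'
from h import *
p,d,cm=grab('wrist');save(p,'w7.png');C=cloud(d,cm)
w=C[(abs(C[...,0]-400)<25)&(abs(C[...,1]-214)<20)&(C[...,2]>20)&(C[...,2]<75)];print('white',len(w),w.max(0),w.min(0),w[w[:,2]>w[:,2].max()-5].mean(0))
w=C[(C[...,2]>6)&(C[...,2]<40)&(abs(C[...,0]-412)<30)&(abs(C[...,1]-133)<30)&(d>0)]
if len(w): t=w[w[:,2]>23];print('stopper',len(w),t.mean(0),(t.min(0)+t.max(0))/2,w.min(0),w.max(0))
go(412,133,120,-72)
E
```

```text
clock: 28.2
position: [403.4, 215.8, 170.4]
orientation: [-3.047, -0.763, -0.0]
ft_force: [0.5, 1.1, -0.4]
opening: 39.5
finger_force: 0.0
white 521 [409.30236745 222.348952    57.08260904] [392.71148981 206.19695606  20.16795057] [401.05357829 214.09331095  54.89657817]
stopper 827 [410.9347876  134.00523492  25.47598934] [410.74787813 133.42341225  25.34883222] [397.53901007 119.83403691   6.13606168] [423.95674619 147.01278759  27.43344511]
shift [-30.4  77.3  49.1] turn [-0.   0.2 10.1] q7now -0.85
shift [-30.4  77.3  49.1] turn [  -0.2   -0.  -169.9] q7now -0.85
pos [402.5 215.6 169.1] q [-0.95  0.68  0.59  2.15 -0.77  0.53 -0.85] open 39.45518918827884 t 28.25
```

View pics/w7.png

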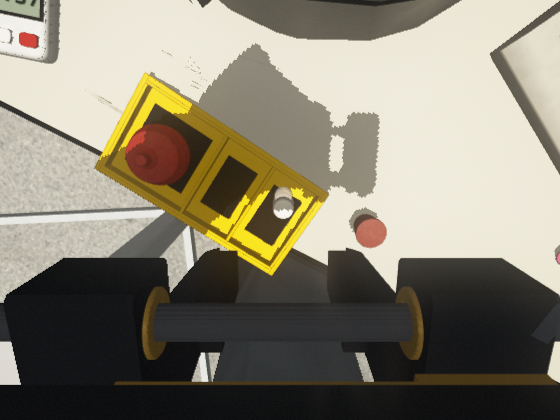

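The wrist view shows the white vial upright in the end bay (283,203), the bulb in the wide bay (158,153), and the stopper at (370,232).

```bash
python3 -m crank '[[[-34,77,20],[0.8,-9,10],-0.1],[[-34,77,49],[0.8,-9,10],-0.1],[[-34,77,49],[0.8,-9,10],0.1],[[-34,77,49],[0.8,-9,10],0.2],[[-34,77,49],[0.8,-9,10],0.2],[[-34,77,49],[0.8,-9,10],0.2]]' 15
python3 - <<'E'
from h import *
go(408.4,132.8,60,-72)
E
```

```text
clock: 28.85
position: [408.3, 132.3, 120.5]
orientation: [3.069, 0.491, -0.247]
ft_force: [-0.2, -0.2, -0.1]
opening: 52.9
finger_force: 0.0
shift [ 9.9 -0.3 59.7] turn [-0.1  9.2  0.2] q7now -0.83
shift [ 9.9 -0.3 59.7] turn [-1.440e+01 -1.000e-01 -1.792e+02] q7now -0.83
pos [408.3 132.3 120.5] q [-0.76  0.82  0.6   2.12 -0.77  0.62 -0.83] open 52.905890613788806 t 28.85
```

```bash
python3 -m crank '[[[4,0,20],[0,0,0],0.2],[[7,0,40],[0,0,0],0.2],[[10,0,60],[0,0,0],0.2],[[13,0,78],[0,0,0],0.2],[[15,0,90],[0,0,0],0.2],[[15,0,90],[0,0,0],0.2],[[15,0,90],[0,0,0],0.2]]' 15
python3 -c "
from h import *
go(408.4,132.8,9,-72)"
```

```text
clock: 29.55
position: [409.2, 131.9, 29.7]
orientation: [3.068, 0.489, -0.246]
ft_force: [-0.3, -1.1, 0.2]
opening: 52.6
finger_force: 0.0
shift [ 2.8 -1.1 20.5] turn [-0.   9.2  0.1] q7now -0.72
shift [ 2.8 -1.1 20.5] turn [ -14.4   -0.  -179.3] q7now -0.72
pos [409.2 131.9  29.7] q [-0.63  0.96  0.38  2.14 -0.93  0.4  -0.72] open 52.642817561742405 t 29.55
```

```bash
python3 -m crank '[[[1.5,-1,10],[0,0,0],0.2],[[2.5,-1,17],[0,0,0],0.1],[[3,-1,20.5],[0,0,0],0],[[3,-1,20.5],[0,0,0],0],[[3,-1,20.5],[0,0,0],-0.2]]' 15
python3 -c "
from h import *
go(408.4,132.8,9,-72)"
```

```text
clock: 30.05
position: [408.7, 131.9, 8.6]
orientation: [3.068, 0.487, -0.247]
ft_force: [0.2, -0.3, 0.1]
opening: 38.1
finger_force: 0.0
shift [-0.  -1.  -0.4] turn [0.  9.2 0. ] q7now -0.71
shift [-0.  -1.  -0.4] turn [ -14.4    0.  -179.4] q7now -0.71
pos [408.7 131.9   8.6] q [-0.59  0.99  0.31  2.14 -0.95  0.34 -0.71] open 38.12070383689298 t 30.05
```

```bash
python3 -m crank '[[[0,-1,0],[0,0,0],-0.3],[[0,-1,0],[0,0,0],-1],[[0,-1,0],[0,0,0],-1],[[0,-1,0],[0,0,0],-1],[[0,-1,0],[0,0,0],-1]]' 15
python3 -m crank '[[[-5,0,-30],[0,0,0],-1],[[-13,0,-79],[0,0,0],-1],[[-19,0,-118],[0,0,0],-1],[[-19,0,-118],[0,0,0],-1],[[-19,0,-118],[0,0,0],-1]]' 15
python3 - <<'E'
from h import *
o=get_obs();M=R.from_rotvec(o['orientation'])
# world-z turn +67 deg keeps the tilt relative to vertical
w=M.inv()*R.from_euler('z',66.5,degrees=True)*M
print('turn',np.degrees(w.as_rotvec()).round(1))
go(384,259.6,129,-72)
p,d,cm=grab('side');save(cv2.resize(p[80:280,130:330],(500,500)),'c8.png')
E
```

```text
clock: 30.55
position: [408.3, 133.0, 8.5]
orientation: [3.068, 0.487, -0.247]
ft_force: [-0.3, 0.3, 4.0]
opening: 25.1
finger_force: 14.6
clock: 31.05
position: [408.6, 133.3, 128.2]
orientation: [3.068, 0.488, -0.245]
ft_force: [-0.3, -0.5, 0.0]
opening: 24.8
finger_force: 14.7
turn [-10.5   0.  -65.7]
shift [  15.4 -127.7   -3.3] turn [0.  9.1 0.1] q7now -0.87
shift [  15.4 -127.7   -3.3] turn [ -14.3    0.  -179.4] q7now -0.87
pos [408.6 133.3 128.2] q [-0.76  0.8   0.59  2.12 -0.74  0.63 -0.87] open 24.83057894696945 t 31.05
```

View pics/c8.png

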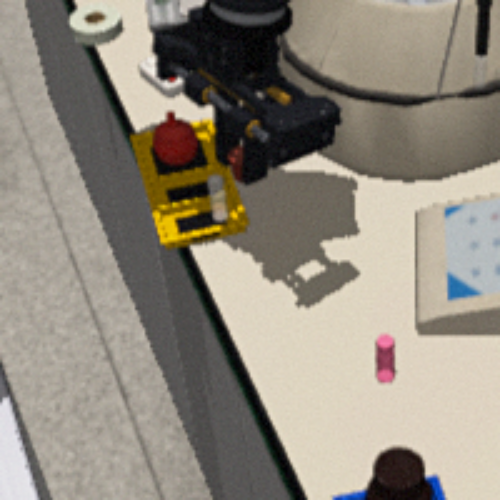

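```bash
python3 -m crank '[[[14,-125,-3],[-10.5,0,-65.7],-1],[[14,-125,-3],[-10.5,0,-65.7],-1],[[14,-125,-3],[-10.5,0,-65.7],-1],[[14,-125,-3],[-10.5,0,-65.7],-1],[[14,-125,-3],[-10.5,0,-65.7],-1],[[14,-125,-3],[-10.5,0,-65.7],-1],[[14,-125,-3],[-10.5,0,-65.7],-1],[[14,-125,-3],[-10.5,0,-65.7],-1],[[14,-125,-3],[-10.5,0,-65.7],-1],[[14,-125,-3],[-10.5,0,-65.7],-1]]' 15
python3 -c "
from h import *
go(383.7,257,40,-5.5)
w,d,cm=grab('wrist');save(w,'w8.png')"
```

```text
clock: 32.1
position: [382.8, 255.8, 127.6]
orientation: [2.245, 2.036, -0.185]
ft_force: [1.2, -0.3, 0.1]
opening: 24.9
finger_force: 14.7
shift [15.3  1.1 86.3] turn [-0.2  9.2 -0.1] q7now -0.45
shift [15.3  1.1 86.3] turn [ 14.5   0.3 179.3] q7now -0.45
pos [382.8 255.8 127.6] q [-1.01  0.76  0.41  2.07 -0.36  0.5  -0.45] open 24.949821406622192 t 32.1
```

View pics/w8.png

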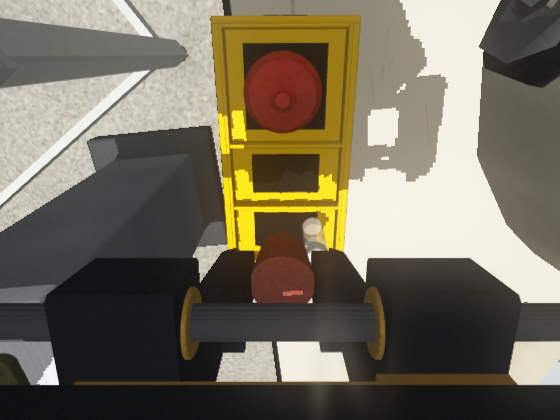

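The stopper is held squarely (282,270), aligned with the yellow tray whose empty middle bay is at (286,173). The vial and bulb are in place.

```bash
python3 -m crank '[[[4,1,22],[0,0,0],-1],[[8,1,44],[0,0,0],-1],[[12,1,66],[0,0,0],-1],[[15,1,86],[0,0,0],-1],[[15,1,86],[0,0,0],-1],[[15,1,86],[0,0,0],-1]]' 15
python3 -c "
from h import *
go(383.7,257,15,-5.5)"
```

```text
clock: 32.75
position: [384.3, 256.8, 41.2]
orientation: [2.243, 2.037, -0.183]
ft_force: [-0.2, -0.0, -1.2]
opening: 25.0
finger_force: 14.7
shift [ 4.3 -0.6 25.8] turn [-0.1  9.2 -0. ] q7now -0.42
shift [ 4.3 -0.6 25.8] turn [ 14.4   0.2 179.4] q7now -0.42
pos [384.3 256.8  41.2] q [-0.93  0.92  0.29  2.09 -0.43  0.3  -0.42] open 24.99575094266912 t 32.75
```

```bash
python3 -m crank '[[[2,0,12],[0,0,0],-1],[[3.5,0,20],[0,0,0],-1],[[4,0,24],[0,0,0],-1],[[4,0,25],[0,0,0],-1],[[4,0,25],[0,0,0],-1]]' 15
python3 -m crank '[[[0,0,1.5],[0,0,0],-1],[[0,0,1.5],[0,0,0],-1]]' 15
python3 -m crank '[[[0,0,1],[0,0,0],-1],[[0,0,1],[0,0,0],-1]]' 15
```

```text
clock: 33.25
position: [384.1, 257.1, 15.9]
orientation: [2.242, 2.039, -0.182]
ft_force: [-0.4, 0.2, 0.1]
opening: 24.7
finger_force: 14.7
clock: 33.45
position: [384.2, 257.0, 14.5]
orientation: [2.242, 2.039, -0.181]
ft_force: [-0.4, -0.4, -0.4]
opening: 25.0
finger_force: 14.7
clock: 33.65
position: [384.1, 256.9, 13.4]
orientation: [2.242, 2.039, -0.181]
ft_force: [-0.0, -0.2, -0.3]
opening: 24.7
finger_force: 14.7
```

```bash
python3 -m crank '[[[0,0,1],[0,0,0],-1],[[0,0,1],[0,0,0],-1]]' 15
python3 -m crank '[[[0,0,0.5],[0,0,0],-1],[[0,0,0.5],[0,0,0],-1]]' 15
```

```text
clock: 33.85
position: [384.2, 256.7, 12.6]
orientation: [2.242, 2.039, -0.181]
ft_force: [-0.0, 0.4, 1.4]
opening: 24.6
finger_force: 14.7
clock: 34.05
position: [384.2, 256.7, 12.4]
orientation: [2.242, 2.039, -0.181]
ft_force: [-0.5, 0.1, 6.7]
opening: 24.9
finger_force: 14.5
```

```bash
python3 -m crank '[[[0,0,0],[0,0,0],-0.38],[[0,0,0],[0,0,0],-0.32],[[0,0,0],[0,0,0],-0.25],[[0,0,0],[0,0,0],-0.25],[[-3,0,-18],[0,0,0],-0.25],[[-11,0,-67],[0,0,0],-0.2],[[-19,0,-116],[0,0,0],0],[[-27,0,-165],[0,0,0],0],[[-27,0,-165],[0,0,0],0]]' 15
python3 - <<'E'
from h import *
w,d,cm=grab('wrist');C=cloud(d,cm)
t=C[(abs(C[...,0]-384)<25)&(abs(C[...,1]-259)<18)&(C[...,2]>19)&(C[...,2]<45)];print(len(t),t.max(0),t.min(0));u=t[t[:,2]>27];print(u.mean(0),np.linalg.lstsq(np.c_[u[:,:2]-u[:,:2].mean(0),np.ones(len(u))],u[:,2],rcond=None)[0])
p,d,cm=grab('side')
save(np.hstack([cv2.resize(p[80:380,130:380],(350,420)),cv2.resize(w,(440,420))]),'c9.png')
E
```

```text
clock: 34.95
position: [387.3, 257.4, 183.9]
orientation: [2.243, 2.038, -0.166]
ft_force: [-0.1, 0.3, -0.6]
opening: 44.2
finger_force: 0.0
792 [396.17772696 273.13747212  31.82328911] [369.89406674 246.93661091  19.15969059]
[383.20673225 260.38125571  29.46783334] [ 2.74715352e-04 -5.09093845e-03  2.94678333e+01]
```

View pics/c9.png

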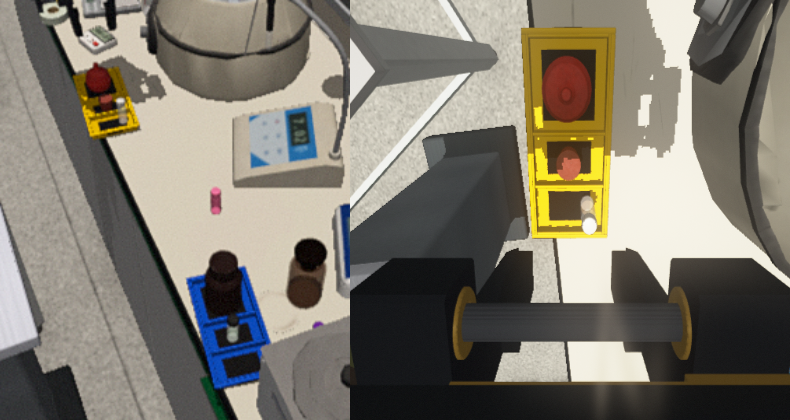

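The left half shows the powder bottle and black vial upright in the blue tray, with the amber bottle untouched. The right half shows the bulb, stopper (level top at z 30) and white vial in separate bays of the yellow tray. Everything is done, so I'm handing in.

```bash
python3 -c "
from plant import *
print(sign_off())"
```

```text
the job is handed in; nothing more can be done
None
```

Both kits are made up and handed in at about 35 s. The last pictures show all five items upright in their bays and the amber bottle where it was; the sign-off call gave no verdict.

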